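Hold a plug-in module in the slot of a shuttered reader

TASK

Open the reader's shutter by setting its side lever straight up, and let go of the lever. Then take the module with the rectangular block grip out of the stand, lower its green blade upright and without forcing through the slot in the reader's cover until its black collar is about 10 mm above the cover, and finish still holding it there in the gripper, at rest and not resting on the cover. Leave the other two modules where they stand.

Things in the scene. Friction and masses are not known exactly. Their poses are not given: they have to be found in the camera images.
- reader: Module reader, fixed steel box 120 (x) x 100 (y) x 110 mm high, aluminium cover 10 mm thick. Origin: centre of its underside on the table; z up. On the left half of the bench, yawed up to 0.35 rad. Under the slot in its cover a shutter, turned by the lever outside its -y side, blocks the slot unless the lever is within about 0.2 rad of straight up. Its +x side is open above 40 mm.
- slot (a point): Centre of the slot's mouth at the cover's top, 110 mm above the table; axes parallel to the reader's. The slot is 10 mm wide along the reader's x and 46 mm long along its y (2 mm more in all than the blade each way), right through the 10 mm cover, with a 3 mm bevel round its mouth. With the lever up, nothing is in the way down to 50 mm below the cover's top.
- shutter (a joint): Angle of the reader's lever, which carries the shutter, rad: 0 = straight up, negative = top leaning to the reader's -x (towards the robot), positive = to its +x; stops at -0.8 and 0.8. Starts between -0.75 and -0.4. Its stiff hinge (0.22 N m, about 2 N at the grip) stays where it is left.
- lever_hinge (a point): Point on the lever's hinge axis, in the lever's plane: 85 mm to the reader's -y side of its middle, 50 mm above the table. The axis is the reader's y.
- lever_grip (a point): Middle of the lever's grip, a black round bar 16 mm in diameter and 40 mm long lying along the reader's y, at the end of a 14 x 6 mm flat steel bar, 110 mm from the hinge. It moves in an arc about lever_hinge and is 160 mm above the table when the lever is up.
- module: The module to use (about 150 g, loose): rectangular aluminium block grip. Origin: middle of the underside of its black collar; z up. Below it: green blade 8 (x) x 44 (y) mm, 50 mm long. Above: collar 20 x 60 x 5 mm, then the block 16 (x) x 30 (y) x 45 mm. It is the same turned half round. Starts upright in any of the stand's three places, collar on the stand's top.
- module_grip (a point): Middle of the module's block grip, 35 mm above the module's origin, on its axis; pinch across the 16 mm (module's x).
- stand: Fixed grey plastic stand 80 (x) x 250 (y) x 75 mm high; origin: centre of its underside. On the right half of the bench, yawed up to 0.3 rad. Three through openings of 12 (x) x 50 (y) mm in its top, in line along its y, 80 mm apart.
- knob_module: A module to leave alone: same blade and collar, but a round aluminium grip 24 mm in diameter, 40 mm tall. Origin: middle of the collar's underside. In one of the stand's places.
- bar_module: A module to leave alone: same blade and collar, but a low wide aluminium bar 16 (x) x 56 (y) x 18 mm on it. Origin: middle of the collar's underside. In one of the stand's places.
There are look-alikes about, which are no part of the job. Leave any red look-alike of the module alone.

How it is judged:
By the outcome, as a careful person would: the job done as asked, in the order asked, and still so for the second after the job is handed in, while the arm keeps its last pose, push and grip.
It also fails if it takes over 62 s, if anything falls off the work surface, if the arm or the gripper's body presses on something with over 40 N, if the wrist force passes 120 N, or if a joint passes its speed limit or range.

ROBOT

A 6-joint arm with a two-finger parallel gripper is mounted at the origin on the work surface. World frame = base frame: x ahead of the robot, y to its left, z up, the work surface at z = 0. Lengths are in m, angles in degrees, forces in N, time in s.
With the tool pointing down it reaches from about 0.4 to 0.925 m from the base axis. Payload 12.5 kg.
Tool frame: the origin (TCP) lies midway between the tips of the shut fingers; the grasp point (between the pads) lies tcp_to_grasp behind it (tcp_to_grasp is the distance from the TCP to the grasp point, in m); z points along the fingers, y is the line along which they close (so a half turn about z gives the same grasp; the last joint's range is limited). The gripper opens to 95 mm and grips with 3 to 60 N. Pads are 20 mm wide; open, the fingers measure 119 mm over their backs; the gripper's body (75 mm by 180 mm) begins 59 mm behind the grasp point.
Start: joints at [-70.623, 28.126, 89.318, -0, 62.55, -6.05], TCP at [0.268, -0.564, 0.215] pointing down, gripper open.
Joint ranges: [-177.58, 177.58], [-47.91, 125.51], [2.72, 160], [-65.01, 245.01], [3.68, 167.84], [-153.87, 153.87]. Speed limits (degrees/s): [127.2, 127.2, 159.86, 180, 180, 180].

INTERFACE

Orientations are given as [roll, pitch, yaw] about the fixed x, y, z axes, in that order (R = Rz(yaw) Ry(pitch) Rx(roll)).
In Python, from rig import get_state, camera, camera_info, job_done, recognise, trace, place_of, tcp_to_grasp gives the robot as it stands.
- The arm moves only by the tool servo_tool, never from a script. Its argument "deltas" is one flat list of numbers, 7 for each row, row after row: the shift along the world's x, y, z in m, then the turn, a rotation vector about the world's x, y, z in degrees, then the finger opening in m, from 0 to 0.0951. In form: [tx, ty, tz, wx, wy, wz, jaw, tx, ty, tz, wx, wy, wz, jaw, ...]. A call has 1 to 20 rows; each row shifts and turns the commanded pose from where the row before left it; what a row does not reach is not made up. A row lasts 1/8 s, in which the tool goes at most 62.5 mm and 10.7 degrees, less where a joint would pass 70% of its speed; a pose out of reach is approached as far as the arm can. A call with a gripper value outside its range is refused whole. The fingers move at their own pace and stop on an object; "grip_force" is the grip in N (left out, the last holds). Time passes only in rows, so rows that do not move let the fingers close. It gives the time, the measured TCP pose, the force, the opening and the grip force at its end, in the units of the state.
- get_state(): the state, without advancing time (a new reading comes with each control period).
- camera(name): name is "scene" or "top" or "wrist"; returns the picture (420x560x3 uint8, red, green, blue); there is no depth.
- camera_info(name): a dict with "intrinsics" (3x3 intrinsics, pixels), "R" (3x3) and "t" (3): a world point X has camera coordinates R X + t. Camera axes: x right, y down, z forward; pixel columns grow to the right and rows downward; lengths in m; the calibration is good to about 2 mm. A picture is of the moment at which its call begins: read the wrist's pose just before it. camera_info takes no time and is no camera call; for the wrist camera it gives the pose at the moment of the call.
- job_done(): hands the job in; it is judged then, once.
Trained networks look in the newest picture that a camera, given by its name, has taken for a name from the list of things; names that differ only in an ending like _2 or _b are one class to them, and where a whole thing is asked for, a point or a joint stands for the part that bears it (a point fixed in the world has none). Each returns a list of dicts, best first, with "confidence" (0 to 1); they miss things now and then, are a little off and sometimes report something else, mostly with a low value. They report only what shows in the picture. A call takes as long as a camera call. They do not tell look-alikes from the thing itself.
- recognise(target, camera): "extent" ([left, top, right, bottom] in pixels, round what is visible of it).
- trace(target, camera): "mask" (420x560 bool, what is visible of it) and "extent" ([left, top, right, bottom] in pixels, round what is visible of it).
- place_of(target, camera): "point" ([row, column] in pixels: a listed point, or the origin of a listed thing).
The state is a dict: "time": time; "joint_pos": joint angles; "joint_velocities": joint speeds; "joint_efforts": joint torques, N m; "position": TCP position; "tcp_rot": TCP orientation; "contact_force": force on the tool from outside, world axes, zero at the start; "ft_torque": the same for the moment, N m; "gripper_width": finger opening in m; "grip_force": force on a finger pad.
Only numpy, scipy, OpenCV 4.12 (cv2) and the standard library are available. Lean on these libraries where they do the work, as an engineer would, in place of code of your own. Each camera call takes 0.05 s, during which the arm holds its last target. There are 200 camera calls.

## Working session

There is one attempt and no reset: what is moved stays moved. The work goes in short steps, Python scripts to look and compute and a tool call to move; the robot and the scene stay as the last step left them, time stands still between calls to the robot, and variables do not carry over. Pictures are saved under pics/ and viewed, at most 13 in all, crops included, and the job is handed in when it is done.

Besides the shell and the picture viewer there is one more tool, called after "Call:" by a JSON object that holds its "fn" and its "kwargs". servo_tool: Moves the arm, as the interface text tells. Its arguments: {"type":"object","properties":{"deltas":{"type":"array"},"grip_force":{"type":"number"}},"required":["deltas"]}

```bash
mkdir -p pics
cat > h.py <<'E'
import numpy as np, cv2
from rig import *
def save(n,name):
    im=camera(n); cv2.imwrite(f'pics/{name}.png',im[:,:,::-1]); return im
def cam(n):
    i=camera_info(n); return np.array(i['intrinsics']),np.array(i['R']),np.array(i['t'])
def ray(c,rc):
    K,R,t=c; d=R.T@np.linalg.solve(K,[rc[1],rc[0],1.]); return -R.T@t,d/np.linalg.norm(d)
def onz(c,rc,z):
    o,d=ray(c,rc); return o+d*(z-o[2])/d[2]
def tri(L):
    A=np.zeros((3,3));b=np.zeros(3)
    for c,rc in L:
        o,d=ray(c,rc);P=np.eye(3)-np.outer(d,d);A+=P;b+=P@o
    X=np.linalg.solve(A,b)
    return X,[np.linalg.norm((np.eye(3)-np.outer(ray(c,rc)[1],ray(c,rc)[1]))@(X-ray(c,rc)[0])) for c,rc in L]
def proj(c,X):
    K,R,t=c;p=K@(R@np.array(X)+t);return p[1]/p[2],p[0]/p[2]
E
python3 - <<'E'
from h import *
print(tcp_to_grasp)
np.set_printoptions(precision=4,suppress=True)
a=save('scene','s0');b=save('top','t0')
cv2.imwrite('pics/st0.png',cv2.resize(np.vstack([a,b])[:,:,::-1],(450,600)) if 0 else np.hstack([cv2.resize(x,(400,300)) for x in(a,b)])[:,:,::-1])
for n in('scene','top'):
    print(n,-cam(n)[1].T@cam(n)[2])
    for t in('slot','lever_hinge','lever_grip','module','module_grip','knob_module','bar_module','stand','reader'):
        print(t,[(np.round(r['point'],1),round(r['confidence'],2)) for r in place_of(t,n)])
E
```

```text
0.0188
scene [ 1.1087 -0.1577  1.0402]
slot [(array([186.5, 381. ]), 0.72)]
lever_hinge [(array([221. , 344.2]), 0.9)]
lever_grip [(array([177.5, 338.2]), 0.59)]
module [(array([249.6, 161.2]), 0.73), (array([212.9, 157.7]), 0.73), (array([244.2, 240.8]), 0.33)]
module_grip [(array([205. , 154.7]), 0.78), (array([243.6, 164.6]), 0.76)]
knob_module [(array([244.1, 240.7]), 0.94)]
bar_module [(array([251.1, 202.6]), 0.86)]
stand [(array([262.1, 207.7]), 0.92)]
reader [(array([215.4, 371.7]), 0.79), (array([250.3, 200.3]), 0.46)]
top [ 0.4313 -0.0598  0.9031]
slot [(array([217.8, 159.2]), 0.61)]
lever_hinge [(array([205., 204.]), 0.73)]
lever_grip [(array([224.8, 201. ]), 0.75)]
module [(array([190.7, 396.4]), 0.82), (array([248.4, 399.1]), 0.8)]
module_grip [(array([185.4, 399. ]), 0.94), (array([250., 403.]), 0.91)]
knob_module [(array([191.8, 314.9]), 0.59)]
bar_module [(array([190.1, 356. ]), 0.65)]
stand [(array([197.3, 350.5]), 0.88)]
reader [(array([221.1, 172. ]), 0.93)]
```

View pics/s0.png

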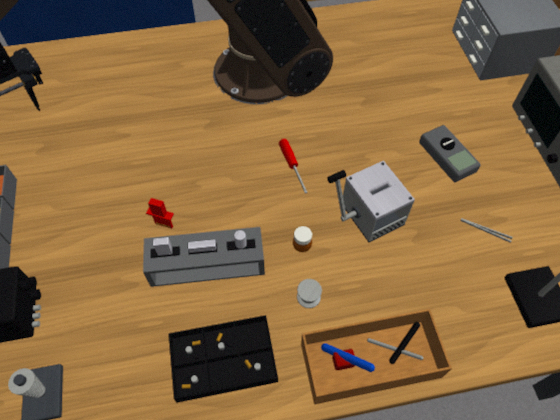

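View pics/t0.png

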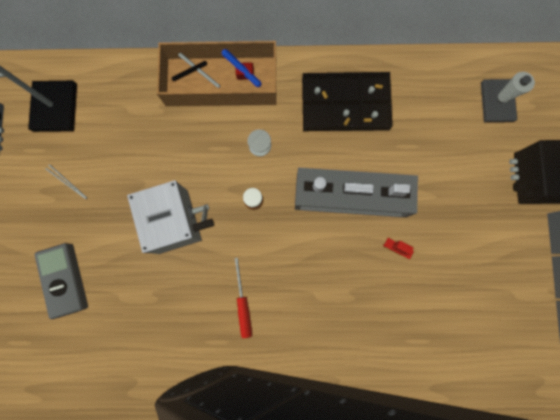

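The scene view shows the reader at about (190,380) with its lever grip at (176,337), and the stand at (255,205). Two things could be the module: the aluminium block in the stand's end place (scene row 245, col 163; top row 190, col 400), and the red look-alike lying on the table (scene 212,158; top 248,400). The grey block standing in the stand is the one that fits the description.

Run:
```python
from h import *
np.set_printoptions(precision=4,suppress=True)
S,T=cam('scene'),cam('top')
P={'slot':([186.5,381],[217.8,159.2]),'hinge':([221,344.2],[205,204]),'lgrip':([177.5,338.2],[224.8,201]),'module':([249.6,161.2],[190.7,396.4]),'mgrip':([243.6,164.6],[185.4,399]),'knob':([244.1,240.7],[191.8,314.9]),'bar':([251.1,202.6],[190.1,356]),'stand':([262.1,207.7],[197.3,350.5]),'reader':([215.4,371.7],[221.1,172])}
for k,(s,t) in P.items(): print(k,*tri([(S,s),(T,t)]))
a=camera('scene');b=camera('top')
# masks of slot in both pictures for refinement
def dark(im,r0,r1,c0,c1):
    return cv2.resize(im[r0:r1,c0:c1],(380,380),interpolation=cv2.INTER_CUBIC)
cv2.imwrite('pics/c1.png',np.hstack([dark(b,160,220,370,430),dark(b,170,260,125,215)])[:,:,::-1])
for t in('reader','stand','lever_grip'):
    for r in trace(t,'top')[:1]: print(t,r['confidence'],cv2.minAreaRect(np.argwhere(r['mask'])[:,::-1].astype(np.float32)))
```

```text
slot [0.5245 0.1832 0.1105] [np.float64(0.0023858792215511056), np.float64(0.002385879221551115)]
hinge [0.5582 0.1025 0.0461] [np.float64(0.0021179792143012433), np.float64(0.0021179792143013135)]
lgrip [0.5061 0.0903 0.1452] [np.float64(0.00033966251257499874), np.float64(0.0003396625125750192)]
module [ 0.5772 -0.2982  0.0897] [np.float64(0.003454142867659617), np.float64(0.0034541428676596246)]
mgrip [ 0.5823 -0.2897  0.1231] [np.float64(0.0008554053718748319), np.float64(0.0008554053718747153)]
knob [ 0.5814 -0.1345  0.0634] [np.float64(0.0027988478253007866), np.float64(0.002798847825300756)]
bar [ 0.5839 -0.2183  0.0664] [np.float64(0.0009572971018365116), np.float64(0.0009572971018365369)]
stand [ 0.5793 -0.2157  0.0036] [np.float64(0.0005449619216859997), np.float64(0.0005449619216860719)]
reader [ 0.5293  0.1831 -0.0015] [np.float64(0.0022552187157779575), np.float64(0.0022552187157779207)]
reader 0.83 ((171.58407592773438, 216.27159118652344), (66.55158233642578, 77.0597152709961), 72.80146026611328)
stand 0.75 ((356.8898620605469, 192.7706298828125), (122.58537292480469, 43.24259948730469), 3.708428382873535)
lever_grip 0.87 ((181.77398681640625, 221.94815063476562), (25.78582763671875, 63.30938720703125), 79.28687286376953)
```

View pics/c1.png

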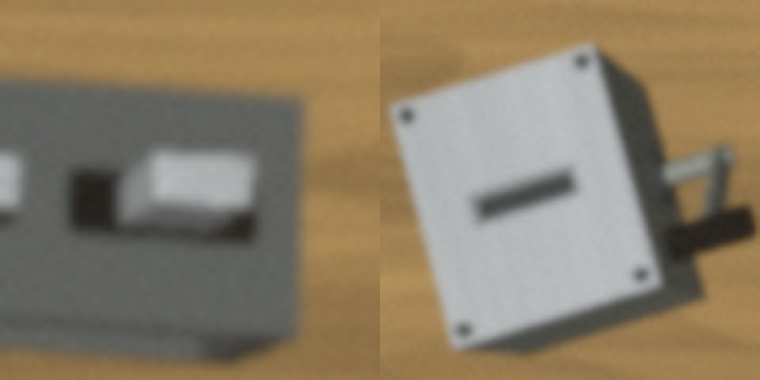

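The crop shows a tall rectangular block grip standing in the stand's right-hand place at top (190,400), so it is the module and not the red part. It also shows the reader's slot, yawed about 17°, and the lever leaning towards the robot.

Run:
```python
from h import *
from scipy.spatial.transform import Rotation as Ro
np.set_printoptions(precision=3,suppress=True)
s=get_state();print(s)
R=Ro.from_euler('xyz',s['tcp_rot'],degrees=True).as_matrix();print(R)
K,Rc,t=cam('wrist');o=-Rc.T@t
print('cam in tool',R.T@(o-s['position']),'\n',R.T@Rc.T,K[0,0])
```

```text
{'time': 1.25, 'joint_pos': array([-70.623,  28.124,  89.318,   0.002,  62.551,  -6.051]), 'joint_velocities': array([-0.094, -0.024, -0.027, -0.023, -0.029, -0.051]), 'joint_efforts': array([  0.002, -61.247, -25.843,   0.069,   0.045,  -0.   ]), 'position': array([ 0.268, -0.564,  0.215]), 'tcp_rot': array([179.992,  -0.001,  25.427]), 'contact_force': array([ 1.006, -0.059,  0.434]), 'ft_torque': array([ 0.022,  0.032, -0.008]), 'grip_force': 0.0, 'gripper_width': 0.09512157699109024}
[[ 0.903  0.429  0.   ]
 [ 0.429 -0.903 -0.   ]
 [ 0.     0.    -1.   ]]
cam in tool [ 0.077 -0.001 -0.171] 
 [[-0.    -0.962 -0.273]
 [ 1.    -0.    -0.   ]
 [ 0.    -0.273  0.962]] 294.2936558684028
```

Call:
{"fn": "servo_tool", "kwargs": {"deltas": [0.03,0.06,0.014,0,0,6.8,0.06,0.03,0.06,0.014,0,0,6.8,0.06,0.03,0.06,0.014,0,0,6.8,0.06,0.03,0.06,0.014,0,0,6.8,0.06,0.03,0.06,0.014,0,0,6.8,0.06,0.03,0.06,0.014,0,0,6.8,0.06,0.009,0.06,0,0,0,6.8,0.06,0.009,0.06,0,0,0,6.8,0.06,0.009,0.06,0,0,0,6.8,0.06,0.009,0.06,0,0,0,6.8,0.06,0.009,0.06,0,0,0,6.8,0.06,0.009,0.06,0,0,0,6.8,0.06,0,0,0,0,0,0,0.06,0,0,0,0,0,0,0.06]}}

```text
time: 3.0
position: [0.4864, 0.1237, 0.2912]
tcp_rot: [-180.0, 0.0, 107.0]
contact_force: [0.4, -0.5, -0.6]
gripper_width: 0.0599
grip_force: 0.0
```

```bash
cat > look.py <<'E'
import sys,json
from h import *
def look(tag,names):
    c=cam('wrist');im=save('wrist',tag);d={'K':[x.tolist() for x in c],'p':{}}
    for n in names:
        for r in place_of(n,'wrist')[:2]:
            d['p'].setdefault(n,list(map(float,r['point'])));print(n,np.round(r['point'],1),round(r['confidence'],2))
    json.dump(d,open(f'pics/{tag}.json','w'))
def load(tag):
    d=json.load(open(f'pics/{tag}.json'));return tuple(np.array(x) for x in d['K']),d['p']
E
python3 - <<'E'
from look import *
look('w1',['slot','lever_grip','lever_hinge'])
s=get_state();print(s['time'],s['position'],s['tcp_rot'])
E
```

```text
slot [152.4 333.4] 0.66
lever_grip [235. 288.] 0.65
lever_grip [146.5 319.2] 0.38
lever_hinge [208.6 323.8] 0.58
lever_hinge [151.5 336.6] 0.31
3.2 [0.48659976 0.12268792 0.29137929] [1.79990015e+02 7.39560998e-03 1.06895630e+02]
```

View pics/w1.png

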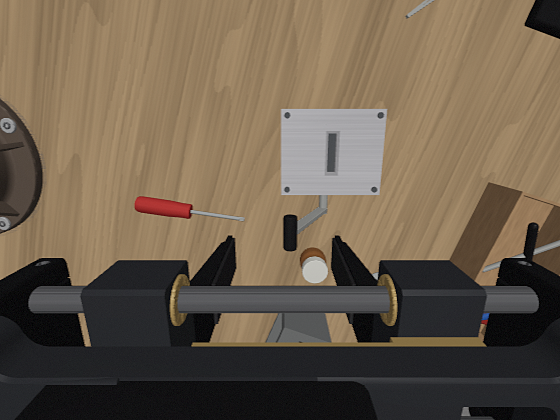

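The wrist view shows the slot at (row 153, col 332), the lever grip at (232,290) and the hinge at about (208,323). The jaw line is parallel to the reader's x axis.

Call:
{"fn": "servo_tool", "kwargs": {"deltas": [0.01,0.045,-0.03,0,0,0,0.06,0.01,0.045,-0.03,0,0,0,0.06,0,0,0,0,0,0,0.06,0,0,0,0,0,0,0.06]}}

```text
time: 3.7
position: [0.5067, 0.213, 0.2316]
tcp_rot: [180.0, 0.0, 107.0]
contact_force: [0.1, 0.7, -0.4]
gripper_width: 0.0599
grip_force: 0.0
```

Run:
```python
from look import *
np.set_printoptions(precision=4,suppress=True)
look('w2',['slot','lever_grip','lever_hinge'])
s=get_state();print(s['time'],s['position'],s['tcp_rot'])
# slot & cover segmentation in both wrist pictures
for tag in('w1','w2'):
    c,p=load(tag);im=cv2.imread(f'pics/{tag}.png');g=cv2.cvtColor(im,cv2.COLOR_BGR2GRAY);hsv=cv2.cvtColor(im,cv2.COLOR_BGR2HSV)
    r,q=map(int,p['slot'])
    lo=((g>120)&(hsv[...,1]<40)).astype(np.uint8)
    n,lab,st,ce=cv2.connectedComponentsWithStats(lo)
    near=np.unique(lab[r-30:r+30,q-30:q+30]);near=[k for k in near if k];k=max(near,key=lambda k:st[k,4])
    m=(lab==k).astype(np.uint8);cn=max(cv2.findContours(m,cv2.RETR_EXTERNAL,cv2.CHAIN_APPROX_NONE)[0],key=cv2.contourArea)
    box=cv2.boxPoints(cv2.minAreaRect(cn))
    q4=cv2.approxPolyDP(cn,6,True)[:,0]
    print(tag,'cover',q4.tolist())
    W=np.array([onz(c,(v,u),.11) for u,v in q4]);print(W[:,:2],W.mean(0))
    hole=np.zeros_like(m);cv2.drawContours(hole,[cn],-1,1,-1);hole=hole&(1-m)
    n,lab,st,ce=cv2.connectedComponentsWithStats(hole)
    k=1+np.argmax(st[1:,4]);pts=np.argwhere(lab==k)
    w=np.array([onz(c,x,.11)[:2] for x in pts]);rr=cv2.minAreaRect(w.astype(np.float32)*1000);ev=np.linalg.svd(w-w.mean(0))[2][0]
    print('slot px',ce[k],'world',w.mean(0),rr,np.degrees(np.arctan2(ev[1],ev[0])))
S,T=cam('scene'),cam('top')
for n,sp,tp in(('slot',[186.5,381],[217.8,159.2]),('lever_grip',[177.5,338.2],[224.8,201]),('lever_hinge',[221,344.2],[205,204])):
    L=[(load(t)[0],load(t)[1][n]) for t in('w1','w2')];print(n,*tri(L),*tri(L+[(S,sp),(T,tp)]))
```

```text
slot [235.  293.9] 0.57
lever_grip [330.1 245.5] 0.55
lever_hinge [276.4 294. ] 0.75
3.9 [0.5068 0.2129 0.2321] [179.9169   0.0056 106.9464]
w1 cover [[281, 109], [281, 194], [321, 195], [321, 206], [298, 229], [326, 208], [327, 194], [379, 194], [386, 109]]
[[0.4565 0.2141]
 [0.4853 0.1195]
 [0.5326 0.1327]
 [0.5371 0.1194]
 [0.5191 0.0823]
 [0.5439 0.1188]
 [0.5392 0.136 ]
 [0.6002 0.1547]
 [0.5704 0.2489]] [0.5316 0.1474 0.11  ]
slot px [331.2805 151.814 ] world [0.5271 0.1855] ((527.3339233398438, 185.0595245361328), (9.94731616973877, 44.2457275390625), 16.455303192138672) -73.24586037085648
w2 cover [[247, 173], [235, 189], [239, 276], [290, 278], [279, 284], [332, 277], [331, 238], [337, 234], [350, 246], [354, 189], [336, 173]]
[[0.4633 0.2328]
 [0.456  0.2135]
 [0.4846 0.1197]
 [0.5392 0.1338]
 [0.5297 0.1231]
 [0.5833 0.1485]
 [0.5668 0.1918]
 [0.5713 0.1979]
 [0.5893 0.189 ]
 [0.5713 0.2487]
 [0.5483 0.2587]] [0.5367 0.1871 0.11  ]
slot px [294.0862 231.2644] world [0.527  0.1874] ((527.5211181640625, 187.06585693359375), (9.406723022460938, 41.61507797241211), 17.342052459716797) -72.94439040996514
slot [0.5276 0.1861 0.1176] [np.float64(0.0006978752085072837), np.float64(0.0006978752085071855)] [0.5267 0.1838 0.1122] [np.float64(0.003213460293927762), np.float64(0.001066610486887581), np.float64(0.001560334495925386), np.float64(0.004377315653767199)]
lever_grip [0.5054 0.0844 0.1481] [np.float64(0.0009418708368023428), np.float64(0.0009418708368021841)] [0.5061 0.0877 0.1507] [np.float64(0.00293870996131837), np.float64(0.0011255024207035248), np.float64(0.0032450812901900126), np.float64(0.0018919394337342202)]
lever_hinge [0.5568 0.1014 0.0409] [np.float64(4.567736100724834e-05), np.float64(4.5677361007050686e-05)] [0.557  0.1027 0.044 ] [np.float64(0.0010469637991055258), np.float64(0.0008646470086677229), np.float64(0.0017802050141359417), np.float64(0.0028897817758629686)]
```

View pics/w2.png

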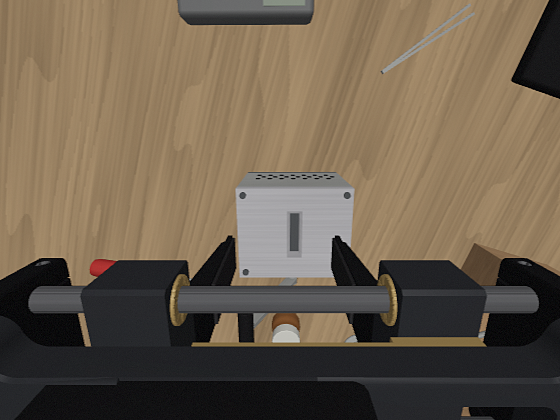

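Hover behind the lever, tilted along it.

Call:
{"fn": "servo_tool", "kwargs": {"deltas": [-0.01,-0.044,-0.009,2.6,-8.5,0,0.06,-0.01,-0.044,-0.009,2.6,-8.5,0,0.06,-0.009,-0.045,-0.009,2.6,-8.5,0,0.06,0,0,0,0,0,0,0.06,0,0,0,0,0,0,0.06]}}

```text
time: 4.53
position: [0.4824, 0.1027, 0.208]
tcp_rot: [156.7, -1.1, 107.6]
contact_force: [-0.0, -0.2, 0.3]
gripper_width: 0.0601
grip_force: 0.0
```

Run:
```python
from look import *
from scipy.spatial.transform import Rotation as Ro
np.set_printoptions(precision=4,suppress=True)
s=get_state();print(s['time'],s['position'],s['tcp_rot']);R=Ro.from_euler('xyz',s['tcp_rot'],degrees=True).as_matrix();print(R)
c=cam('wrist')
look('w3',['lever_grip'])
G=np.array([.5057,.0888,.148]);print('pred',proj(c,G), 'in tool',R.T@(G-s['position']))
L=[(load(t)[0],load(t)[1]['lever_grip']) for t in('w1','w3')];X,e=tri(L);print(X,e,R.T@(X-s['position']))
```

```text
4.525 [0.4824 0.1027 0.208 ] [156.668   -1.0537 107.6226]
[[-0.3027  0.8773  0.3724]
 [ 0.9529  0.271   0.136 ]
 [ 0.0184  0.396  -0.9181]]
lever_grip [248.9 271.6] 0.7
pred (np.float64(245.9574098957219), np.float64(274.23076532895504)) in tool [-0.0214 -0.007   0.0618]
[0.5044 0.0851 0.1477] [np.float64(0.0006451056200220857), np.float64(0.0006451056200221016)] [-0.0245 -0.0093  0.0612]
```

View pics/w3.png

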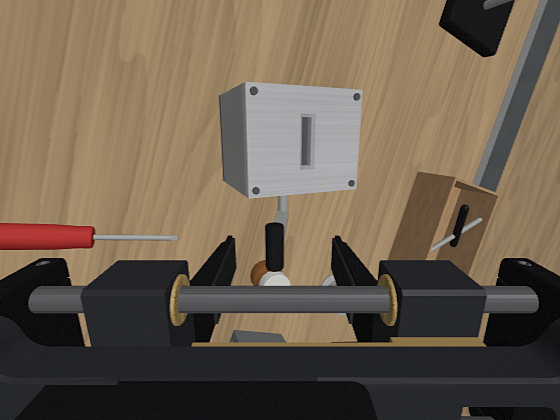

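The wrist view shows the lever grip at (247,274). This matches the prediction, so I go down the lever and pinch it.

Call:
{"fn": "servo_tool", "kwargs": {"deltas": [-0.002,-0.0115,-0.0015,0.5,-1.6,0,0.06,-0.002,-0.0115,-0.0015,0.5,-1.6,0,0.06,0,0,0,0,0,0,0.06,0.007,0.0021,-0.0143,0,0,0,0.06,0.007,0.0021,-0.0143,0,0,0,0.06,0.007,0.0021,-0.0143,0,0,0,0.06,0.007,0.0021,-0.0143,0,0,0,0.06,0.0065,0.0021,-0.0143,0,0,0,0.06,0,0,0,0,0,0,0.06,0,0,0,0,0,0,0.06]}}

```text
time: 5.88
position: [0.5123, 0.091, 0.133]
tcp_rot: [153.3, -1.1, 107.8]
contact_force: [-0.3, 0.7, 0.3]
gripper_width: 0.0598
grip_force: 0.0
```

Call:
{"fn": "servo_tool", "kwargs": {"deltas": [0,0,0,0,0,0,0.01,0,0,0,0,0,0,0.01,0,0,0,0,0,0,0.01,0,0,0,0,0,0,0.01,0,0,0,0,0,0,0.01], "grip_force": 8}}

```text
time: 6.5
position: [0.5122, 0.0904, 0.1327]
tcp_rot: [153.3, -1.0, 107.8]
contact_force: [0.9, 0.6, 1.2]
gripper_width: 0.016
grip_force: 8.2
```

Run:
```python
from h import *
from scipy.spatial.transform import Rotation as Ro
np.set_printoptions(precision=4,suppress=True)
s=get_state();print(s['time'],s['gripper_width'],s['contact_force'],s['grip_force'])
R=Ro.from_euler('xyz',s['tcp_rot'],degrees=True).as_matrix();p=np.array(s['position'])
u=-R[:,2];th=np.radians(17);rx=np.array([np.cos(th),np.sin(th),0]);ry=np.array([-np.sin(th),np.cos(th),0])
C=np.array([.528,.1845,0]);H=C-.085*ry+[0,0,.05]
d=p-H;print('x',d@rx,'y',d@ry,'z',d[2],'tilt',np.degrees(np.arctan2(u@rx,u[2])),u@ry)
k=min(np.linspace(0,.04,401),key=lambda k:abs(np.linalg.norm((lambda v:[v@rx,v[2]])(d+k*u))-.11))
g=d+k*u;print('bar at',k,'behind TCP; lever angle',np.degrees(np.arctan2(g@rx,g[2])))
```

```text
6.5 0.01595674908229681 [0.8869 0.554  1.1982] 8.213304877281189
x -0.042656402865674764 y -0.00036143485433403846 z 0.08266032087013418 tilt -26.64637775103779 -0.022296559385227573
bar at 0.017 behind TCP; lever angle -27.19542841209293
```

Call:
{"fn": "servo_tool", "kwargs": {"deltas": [0.0049,0.0015,0.0024,-1.0,3.2,0,0.01,0.0049,0.0015,0.0021,-1.0,3.2,0,0.01,0.005,0.0015,0.0018,-1.0,3.2,0,0.01,0.005,0.0015,0.0014,-1.0,3.2,0,0.01,0.0052,0.0016,0.0011,-1.0,3.2,0,0.01,0.0052,0.0016,0.0008,-1.0,3.2,0,0.01,0.0053,0.0016,0.0005,-1.0,3.2,0,0.01,0.0053,0.0016,0.0002,-1.0,3.2,0,0.01,0,0,0,0,0,0,0.01,0,0,0,0,0,0,0.01,0,0,0,0,0,0,0.01]}}

```text
time: 7.88
position: [0.5519, 0.1037, 0.1425]
tcp_rot: [179.2, -1.4, 107.3]
contact_force: [1.1, 0.1, 2.1]
gripper_width: 0.0158
grip_force: 8.0
```

Run:
```python
from look import *
np.set_printoptions(precision=4,suppress=True)
s=get_state();print(s['time'],s['gripper_width'],s['contact_force'],s['grip_force'],s['position'],s['tcp_rot'])
th=np.radians(17);rx=np.array([np.cos(th),np.sin(th),0]);ry=np.array([-np.sin(th),np.cos(th),0])
H=np.array([.528,.1845,.05])-.085*ry
d=s['position']-H;print(d@rx,d@ry,d[2])
```

```text
7.875 0.015838227241874045 [1.0646 0.0803 2.0927] 8.000052720308304 [0.5519 0.1037 0.1425] [179.1824  -1.3813 107.3177]
-0.0007335743122618383 0.0007125725395669251 0.09251590458525459
```

Lever is upright. Release, rise, check, and travel towards the stand.

Call:
{"fn": "servo_tool", "kwargs": {"deltas": [0,0,0,0,0,0,0.05,0,0,0,0,0,0,0.05,0,0,0,0,0,0,0.05,0,0,0.03,0,0,0,0.05,0,0,0.05,0,0,0,0.05,0,0,0.03,0.4,1.5,0,0.05,0,0,0,0,0,0,0.05]}}

```text
time: 8.75
position: [0.5526, 0.1038, 0.2543]
tcp_rot: [-179.6, -2.2, 107.3]
contact_force: [-0.6, -0.2, -1.3]
gripper_width: 0.05
grip_force: 0.0
```

Run:
```python
from look import *
np.set_printoptions(precision=4,suppress=True)
s=get_state();print(s['time'],s['position'],s['tcp_rot'],s['contact_force'])
look('w4',['slot'])
a=camera('scene');b=camera('top');S,T=cam('scene'),cam('top')
th=np.radians(17);ry=np.array([-np.sin(th),np.cos(th),0]);H=np.array([.528,.1845,.05])-.085*ry
print('pred up grip',proj(T,H+[0,0,.11]),proj(S,H+[0,0,.11]))
print([(r['point'],r['confidence']) for n in('top','scene') for r in place_of('lever_grip',n)])
```

```text
8.75 [0.5526 0.1038 0.2543] [-179.6318   -2.1688  107.2876] [-0.6349 -0.1947 -1.256 ]
slot [122.8 285.9] 0.84
pred up grip (np.float64(199.11542188016304), np.float64(193.181783035319)) (np.float64(190.4343538150286), np.float64(350.8175359273533))
[([200.3, 192.7], 0.5), ([188.3, 348.8], 0.72)]
```

View pics/w4.png

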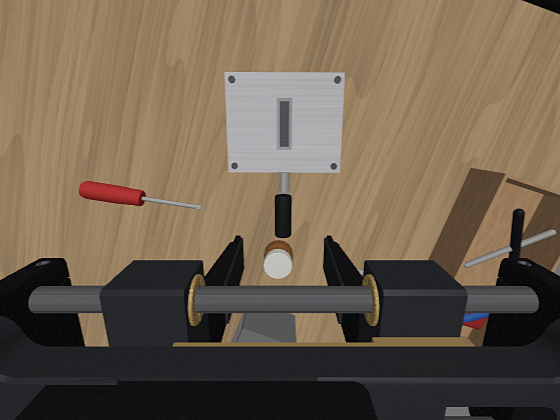

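The wrist view shows the lever standing straight up in line with the slot at (123,285). The scene and top views agree, so it has been released upright.

```bash
cat > rv.py <<'E'
from h import *
from scipy.spatial.transform import Rotation as Ro
def todown(yaw):
    s=get_state();A=Ro.from_euler('xyz',s['tcp_rot'],degrees=True);B=Ro.from_euler('xyz',[180,0,yaw],degrees=True)
    return (B*A.inv()).as_rotvec(degrees=True)
E
python3 - <<'E'
from rv import *; from look import load
np.set_printoptions(precision=4,suppress=True)
print(todown(86.3))
for t,px in(('w4',(123.5,284.7)),('w1',(153,332.5)),('w2',(234,294.5))): print(t,onz(load(t)[0],px,.11),onz(load(t)[0],load(t)[1]['slot'],.11))
c=load('w4')[0]
W=[onz(c,p,.11) for p in((72,224.5),(72,344.5),(172.5,339.5),(172.5,228.5))];print(np.mean(W,0))
T=cam('top');m=trace('stand','top')[0]['mask'];
cn=max(cv2.findContours(m.astype(np.uint8),0,1)[0],key=cv2.contourArea);print(cv2.approxPolyDP(cn,4,True)[:,0].tolist())
for p in((169,298),(174,417)):print(onz(T,p,.075))
E
```

```text
[ -2.1574  -0.942  -20.9923]
w4 [0.5284 0.185  0.11  ] [0.5294 0.186  0.11  ]
w1 [0.5289 0.1847 0.11  ] [0.5297 0.1857 0.11  ]
w2 [0.5283 0.1848 0.11  ] [0.528  0.1835 0.11  ]
[0.5281 0.1842 0.11  ]
[[298, 170], [298, 209], [384, 216], [417, 212], [416, 176]]
[ 0.6284 -0.0965  0.075 ]
[ 0.6151 -0.3431  0.075 ]
```

Call:
{"fn": "servo_tool", "kwargs": {"deltas": [0,-0.03,0,0,0,-3,0.05,0.002,-0.055,0,0,0,-3,0.05,0.002,-0.055,0,0,0,-3,0.05,0.003,-0.055,0,0,0,-3,0.05,0.003,-0.055,0,0,0,-3,0.05,0.003,-0.055,0,0,0,-3,0.05,0.003,-0.055,0,0,0,-3,0.05,0.003,-0.055,0,0,0,0,0.05,0.003,-0.045,0,0,0,0,0.05,0,0,0,0,0,0,0.05,0,0,0,0,0,0,0.05]}}

```text
time: 10.48
position: [0.5737, -0.3557, 0.2517]
tcp_rot: [-179.4, -2.3, 86.3]
contact_force: [0.5, 0.4, 0.0]
gripper_width: 0.0502
grip_force: 0.0
```

Run:
```python
from rv import *; from look import look
np.set_printoptions(precision=4,suppress=True)
look('w5',['module_grip','module','knob_module','bar_module'])
print(todown(86.9))
```

```text
module_grip [145.6 284.1] 0.91
module_grip [160.2 184.4] 0.82
module [155.5 196.9] 0.8
module [146.4 283.9] 0.68
bar_module [ 73.5 286.3] 0.67
[-2.2388 -0.4283  0.5356]
```

Call:
{"fn": "servo_tool", "kwargs": {"deltas": [0.005,0.02,-0.005,-1.1,-1.1,0.5,0.05,0.0,0.03,-0.015,-1.1,-1.1,0,0.05,0,0,0,0,0,0,0.05,0,0,0,0,0,0,0.05]}}

```text
time: 11.22
position: [0.5792, -0.3063, 0.2331]
tcp_rot: [178.2, -0.1, 86.9]
contact_force: [1.0, 0.3, 0.1]
gripper_width: 0.0501
grip_force: 0.0
```

Run:
```python
from rv import *; from look import look,load
np.set_printoptions(precision=4,suppress=True)
look('w6',['module_grip','module'])
s=get_state();print(todown(86.9),s['position'],s['tcp_rot'],s['time'])
for n in('module_grip','module'): print(n,*tri([(load(t)[0],load(t)[1][n]) for t in('w5','w6')]))
f=lambda t,r0:cv2.imread(f'pics/{t}.png')[r0:r0+200,180:400]
cv2.imwrite('pics/c2.png',cv2.resize(np.hstack([f('w5',50),f('w6',100)]),None,fx=1.8,fy=1.8,interpolation=cv2.INTER_CUBIC))
```

```text
module_grip [189.7 275.7] 0.86
module_grip [199.2 173.4] 0.67
module [191.7 186.6] 0.95
module [185.1 279. ] 0.78
[-0.0293  1.7797  0.0982] [ 0.579  -0.307   0.2327] [178.2246  -0.127   86.8038] 11.375
module_grip [ 0.5767 -0.2934  0.1013] [np.float64(0.0004308336716495174), np.float64(0.0004308336716495219)]
module [ 0.4675 -0.2997  0.0521] [np.float64(0.000717533701519013), np.float64(0.0007175337015190886)]
```

View pics/c2.png

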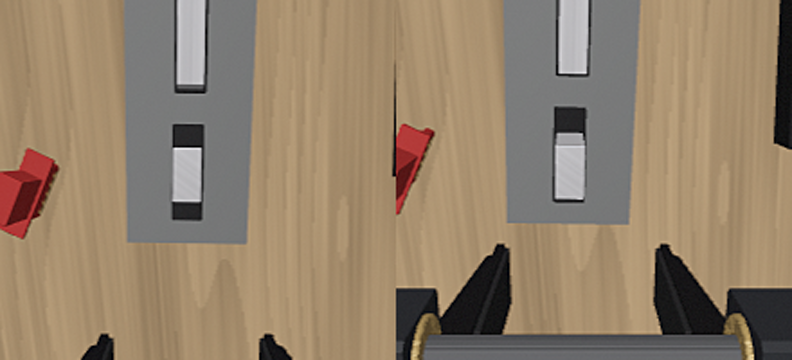

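The crop shows the grey block on its black collar in the stand's near-end place, at w5 (147,284) and w6 (196,276). The red look-alike is off to the left.

Run:
```python
from rv import *; from look import load
np.set_printoptions(precision=4,suppress=True)
A=load('w5')[0];B=load('w6')[0]
print('top centre',*tri([(A,(147,283.9)),(B,(196,276))]))
print(onz(A,(147,283.9),.125),onz(B,(196,276),.125))
# module outline (block top) by segmentation
for t,c,seed in(('w5',A,(147,284)),('w6',B,(198,276))):
    g=cv2.cvtColor(cv2.imread(f'pics/{t}.png'),cv2.COLOR_BGR2GRAY);m=(g>190).astype(np.uint8)
    n,lab,st,ce=cv2.connectedComponentsWithStats(m);k=lab[seed];print(t,st[k],ce[k],g[seed])
    P=np.argwhere(lab==k);w=np.array([onz(c,p,.125)[:2] for p in P]);print(w.mean(0),cv2.minAreaRect((w*1000).astype(np.float32)))
    # collar: dark
    m=(g<45).astype(np.uint8);m[:,:240]=0;m[:,320:]=0;n,lab,st,ce=cv2.connectedComponentsWithStats(m)
    for k in range(1,n):
        if st[k,4]>60:print('dark',st[k],ce[k])
```

```text
top centre [ 0.5767 -0.294   0.1272] [np.float64(0.000375714905641674), np.float64(0.00037571490564140993)]
[ 0.5771 -0.2941  0.125 ] [ 0.5763 -0.2946  0.125 ]
w5 [     0      0    560    420 234774] [279.4869 209.7172] 188
[ 0.5664 -0.3715] ((557.6951293945312, -395.6089782714844), (471.420166015625, 710.0135498046875), 86.99834442138672)
dark [278   0  18  21 354] [286.6441  10.1384]
dark [276 119  17  13 220] [283.9636 125.0273]
dark [276 162  16  10 145] [283.4483 166.9655]
dark [240 238   4  42 116] [240.9828 257.2931]
dark [287 323  33  19 537] [303.5512 333.2439]
dark [ 240  347   80   33 2543] [279.3637 362.416 ]
dark [ 240  381   80   39 3120] [279.5 400. ]
w6 [     0      0    560    420 234184] [279.4979 210.0481] 183
[ 0.581  -0.3239] ((598.241943359375, -349.32464599609375), (458.96551513671875, 690.6846313476562), 84.60921478271484)
dark [270  34  19  27 407] [279.0663  48.2703]
dark [268 160  17  16 230] [276.0261 166.3   ]
dark [240 238   4  42 116] [240.9828 257.2931]
dark [ 240  347   80   32 2413] [279.4981 361.6075]
dark [ 240  381   80   39 3120] [279.5 400. ]
```

Call:
{"fn": "servo_tool", "kwargs": {"deltas": [-0.002,0.0065,-0.01,0,1.8,0,0.05,0,0.0065,-0.03,0,0,0,0.05,0,0,-0.04,0,0,0,0.05,0,0,-0.03,0,0,0,0.05,0,0,-0.02,0,0,0,0.05,0,0,0,0,0,0,0.05,0,0,0,0,0,0,0.05]}}

```text
time: 12.25
position: [0.5771, -0.2933, 0.1029]
tcp_rot: [-180.0, -0.0, 86.8]
contact_force: [0.3, 0.1, 0.3]
gripper_width: 0.0502
grip_force: 0.0
```

Run:
```python
from rv import *
np.set_printoptions(precision=4,suppress=True)
s=get_state();print(s['time'],s['position'],s['tcp_rot'],s['contact_force'],todown(86.9))
```

```text
12.25 [ 0.5771 -0.2933  0.1029] [-179.9596   -0.031    86.8324] [0.2792 0.0993 0.3144] [-0.0331 -0.0387  0.0676]
```

Call:
{"fn": "servo_tool", "kwargs": {"deltas": [0,-0.001,-0.009,0,0,0,0.05,0,0,0,0,0,0,0.05,0,0,0,0,0,0,0.005,0,0,0,0,0,0,0.005,0,0,0,0,0,0,0.005,0,0,0,0,0,0,0.005,0,0,0,0,0,0,0.005], "grip_force": 20}}

```text
time: 13.12
position: [0.5768, -0.2942, 0.0934]
tcp_rot: [-179.9, -0.1, 86.8]
contact_force: [-1.0, -0.2, 0.6]
gripper_width: 0.0156
grip_force: 20.0
```

Call:
{"fn": "servo_tool", "kwargs": {"deltas": [0,0,0.01,0,0,0,0.005,0,0,0.02,0,0,0,0.005,0,0,0.03,0,0,0,0.005,0,0,0.04,0,0,0,0.005,0,0,0.04,0,0,0,0.005,0,0,0.025,0,0,0,0.005,0,0,0,0,0,0,0.005]}}

```text
time: 14.0
position: [0.5773, -0.2945, 0.2606]
tcp_rot: [179.9, 0.1, 86.8]
contact_force: [-0.5, 0.7, -2.1]
gripper_width: 0.0159
grip_force: 20.0
```

Call:
{"fn": "servo_tool", "kwargs": {"deltas": [-0.002,0.02,0,0,0,1.2,0.005,-0.004,0.035,0,0,0,1.5,0.005,-0.004,0.04,0,0,0,1.7,0.005,-0.004,0.04,0,0,0,1.7,0.005,-0.004,0.04,0,0,0,1.7,0.005,-0.004,0.04,0,0,0,1.7,0.005,-0.004,0.04,0,0,0,1.7,0.005,-0.004,0.04,0,0,0,1.7,0.005,-0.004,0.04,0,0,0,1.7,0.005,-0.004,0.04,0,0,0,1.7,0.005,-0.004,0.04,0,0,0,1.7,0.005,-0.004,0.035,0,0,0,1.7,0.005,-0.002,0.025,0,0,0,0.5,0.005,0,0.004,0,0,0,0,0.005,0,0,0,0,0,0,0.005,0,0,0,0,0,0,0.005]}}

```text
time: 16.0
position: [0.5287, 0.1841, 0.2581]
tcp_rot: [-179.9, -0.0, 107.0]
contact_force: [1.4, -0.1, -1.2]
gripper_width: 0.0162
grip_force: 20.0
```

Run:
```python
from look import *;from rv import todown
np.set_printoptions(precision=4,suppress=True)
s=get_state();print(s['time'],s['position'],s['tcp_rot'],s['contact_force'],s['gripper_width'],todown(107))
look('w7',['slot','module','module_grip'])
camera('scene');print([(r['point'],r['confidence']) for r in place_of('module','scene')])
im=cv2.imread('pics/w7.png')[100:400,160:440];cv2.imwrite('pics/c3.png',cv2.resize(im,None,fx=2,fy=2,interpolation=cv2.INTER_CUBIC))
```

```text
16.0 [0.5287 0.1841 0.2581] [-179.9172   -0.045   106.9901] [ 1.3978 -0.1245 -1.2451] 0.016175106772855198 [-0.0188 -0.0923  0.0099]
slot [196. 283.] 0.82
module [240.5 283.6] 0.97
module_grip [262.3 282.5] 0.93
[([213.4, 159.6], 0.61), ([150.7, 392.3], 0.57)]
```

View pics/c3.png

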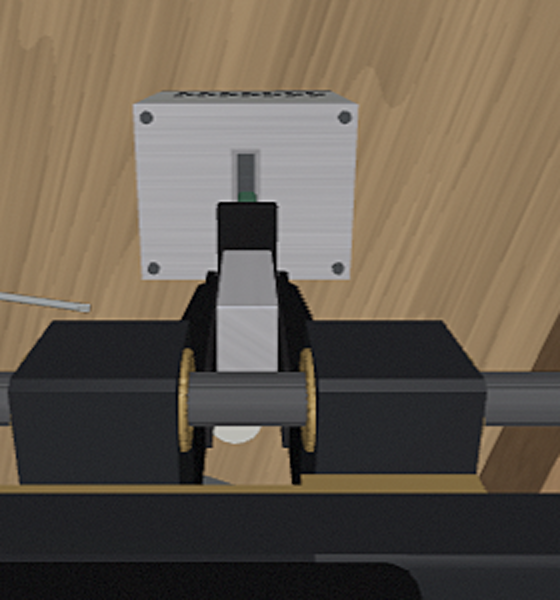

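The view shows the held module: the collar's far edge is at (201.5, 283.5) with the green blade just behind it at col 283.5, and the slot's far bevel edge is at (175, 283). I measure the offset of the module relative to the slot in this one view.

Run:
```python
from look import *
np.set_printoptions(precision=4,suppress=True)
c,p=load('w7');im=cv2.imread('pics/w7.png');g=cv2.cvtColor(im,cv2.COLOR_BGR2GRAY).astype(int)
th=np.radians(17);rx=np.array([np.cos(th),np.sin(th)]);ry=np.array([-np.sin(th),np.cos(th)])
print('row slot',g[185,270:298]);print('row collar',g[212,262:306]);print('blade',im[199,272:296].tolist()[::2]);print('col slot',g[168:208,283])
tcp=np.array([.5287,.1841])
for n,px,z in(('collar far',(201.5,283.5),.2447),('slot far',(175,283),.11),('coverFL',(151.5,227),.11),('coverFR',(151.5,339),.11),('coverNL',(239,231.5),.11),('coverNR',(239,335),.11)):
    w=onz(c,px,z)[:2];print(n,w,'rel tcp rx,ry',(w-tcp)@rx,(w-tcp)@ry)
```

```text
row slot [165 164 164 165 167 158 137 139 113  67  75  75  73  73  74  71  76 112
 141 141 156 164 164 164 164 164 164 163]
row collar [166 167 166 167 170 166 120   8  21  25  27  29  24  28  27  22  26  27
  26  26  26  27  25  19  26  28  25  28  22  23  26  26  28  23  27  13
  91 156 170 165 165 165 165 165]
blade [[172, 169, 169], [174, 172, 172], [144, 141, 143], [122, 119, 120], [68, 83, 52], [73, 90, 59], [72, 89, 56], [72, 89, 58], [112, 113, 108], [166, 163, 164], [173, 170, 171], [173, 170, 170]]
col slot [167 164 166 165 162 165 155 140 130  69  78  75  74  76  75  75  75  73
  73  73  80  75  75  76  77  75  74  75  75  75  73  77  85  14  22  30
  27  27  23  27]
collar far [0.5204 0.2131] rel tcp rx,ry 0.0005142395308586926 0.030152909177917492
slot far [0.5213 0.2083] rel tcp rx,ry -4.583844554408598e-06 0.025298869407591868
coverFL [0.4567 0.215 ] rel tcp rx,ry -0.05979331611326231 0.05057382620682404
coverFR [0.5711 0.2499] rel tcp rx,ry 0.05978346938514254 0.0505474556036742
coverNL [0.486  0.1193] rel tcp rx,ry -0.05980139370880501 -0.04947249803384879
coverNR [0.6008 0.1544] rel tcp rx,ry 0.06028554098084787 -0.049461371785155875
```

Module and slot agree to within about 0.5 mm. I make a small correction and descend to just above the slot.

Call:
{"fn": "servo_tool", "kwargs": {"deltas": [-0.0005,0.0003,-0.01,0,-0.1,0,0.005,0,0,-0.02,0,0,0,0.005,0,0,-0.02,0,0,0,0.005,0,0,-0.015,0,0,0,0.005,0,0,-0.008,0,0,0,0.005,0,0,0,0,0,0,0.005,0,0,0,0,0,0,0.005]}}

```text
time: 17.18
position: [0.5286, 0.1851, 0.1859]
tcp_rot: [179.9, -0.0, 107.0]
contact_force: [0.1, 0.9, -1.0]
gripper_width: 0.0162
grip_force: 20.0
```

Run:
```python
from look import *
np.set_printoptions(precision=4,suppress=True)
s=get_state();print(s['time'],s['position'],s['tcp_rot'],s['contact_force'])
c=cam('wrist');save('wrist','w8')
im=cv2.imread('pics/w8.png');g=cv2.cvtColor(im,cv2.COLOR_BGR2GRAY).astype(int)
cv2.imwrite('pics/c4.png',cv2.resize(im[150:290,200:370],None,fx=4,fy=4,interpolation=cv2.INTER_CUBIC))
```

```text
17.175 [0.5286 0.1851 0.1859] [179.903   -0.0166 107.0312] [ 0.0897  0.8768 -0.9764]
```

View pics/c4.png

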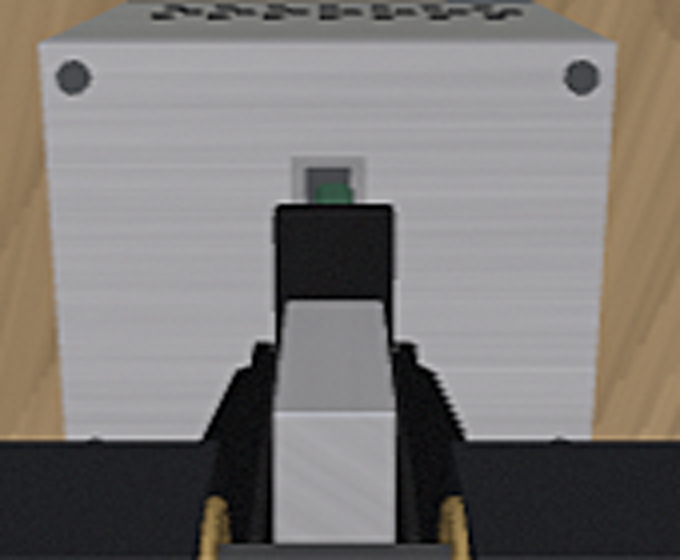

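The crop shows the green blade tip about 7 mm above the slot and slightly to the right (+x) of its centre, with the blade at crop col 335 and the slot at 328.5. I measure this exactly before inserting.

Run:
```python
from look import *
np.set_printoptions(precision=4,suppress=True,linewidth=160)
im=cv2.imread('pics/w8.png');c=cam('wrist');s=get_state();print(s['position'],s['tcp_rot'],c[0])
for r in(193,194,198,199):print(r,im[r,268:296].tolist()if r==199 else im[r,268:296].mean(1).round())
print(im[215,262:304].mean(1).round())
th=np.radians(17);rx=np.array([np.cos(th),np.sin(th)]);ry=np.array([-np.sin(th),np.cos(th)])
tip=s['position'][2]-.0684
for n,col,r,z in(('slotL',273,194,.11),('slotR',291.3,194,.11),('bladeL',279,198,tip),('bladeR',288.4,198,tip),('colL',268.7,215,tip+.055),('colR',298.2,215,tip+.055),('slotfar',282,189.2,.11),('bladefar',284,196,tip),('colfar',283.5,201.2,tip+.055)):
    w=onz(c,(r,col),z)[:2]-s['position'][:2];print(n,w@rx,w@ry)
```

```text
[0.5286 0.1851 0.186 ] [179.8962  -0.0171 107.0334] [[294.2937   0.     283.1344]
 [  0.     294.2937 208.5124]
 [  0.       0.       1.    ]]
193 [161. 161. 162. 163. 156. 135. 143. 135. 100.  70.  72.  75.  74.  74.  75.  76.  74.  72.  69.  95. 134. 139. 136. 148. 164. 162. 161. 161.]
194 [165. 165. 164. 167. 158. 137. 141. 136. 100.  66.  73.  74.  73.  73.  73.  73.  71.  73.  68. 105. 144. 137. 138. 153. 166. 165. 163. 164.]
198 [167. 167. 168. 169. 161. 137. 139. 133. 100.  70.  67.  55.  65.  68.  68.  68.  69.  69.  66.  61. 104. 140. 142. 157. 171. 169. 169. 169.]
199 [[166, 164, 163], [167, 165, 165], [170, 168, 168], [172, 169, 169], [163, 160, 161], [141, 138, 138], [144, 142, 142], [142, 140, 140], [115, 112, 111], [71, 69, 67], [68, 70, 61], [58, 74, 43], [67, 82, 51], [70, 87, 56], [70, 87, 56], [71, 87, 55], [72, 89, 58], [72, 89, 58], [68, 85, 54], [65, 79, 53], [110, 111, 106], [145, 141, 144], [144, 141, 141], [158, 155, 156], [173, 170, 171], [171, 168, 168], [170, 167, 168], [169, 167, 167]]
[163. 161. 162. 163. 165. 161. 116.   2.  26.  25.  27.  24.  26.  27.  24.  27.  24.  25.  26.  26.  27.  29.  23.  23.  23.  26.  26.  26.  24.  23.  26.
  27.  26.  24.  26.  12.  86. 151. 167. 161. 161. 161.]
slotL -0.00824212339835568 0.020656622966281662
slotR 0.007486601432534971 0.020654259405232602
bladeL -0.0030065846760866225 0.01897908848753214
bladeR 0.004854589070690082 0.018977646196153237
colL -0.009124813354443236 0.021035757130575584
colR 0.010185727286201056 0.021029433995009006
slotfar -0.0005044565992469452 0.024865530975312387
bladefar 0.0011727007516787896 0.02069621389762021
colfar 0.0005552612309306743 0.030356854691919084
```

Call:
{"fn": "servo_tool", "kwargs": {"deltas": [-0.0006,-0.0012,-0.003,0,0,0,0.005,0,0,0,0,0,0,0.005,0,0,0,0,0,0,0.005]}}

```text
time: 17.6
position: [0.5278, 0.1838, 0.1825]
tcp_rot: [179.9, -0.0, 107.0]
contact_force: [0.5, 0.2, -1.5]
gripper_width: 0.016
grip_force: 20.0
```

```bash
cat > chk.py <<'E'
from look import *
np.set_printoptions(precision=4,suppress=True,linewidth=160)
s=get_state();c=cam('wrist');im=camera('wrist').astype(float);print(s['position'],s['tcp_rot'],s['contact_force'])
th=np.radians(17);rx=np.array([np.cos(th),np.sin(th)]);ry=np.array([-np.sin(th),np.cos(th)])
g=im.mean(2);gr=im[...,1]-im[...,0]  # green-red
tip=s['position'][2]-.0684
def cross(v,l,i0,up=False):
    for i in range(len(v)-1):
        a,b=v[i],v[i+1]
        if (a-l)*(b-l)<=0 and ((b>a) if up else (b<a)): return i0+i+(l-a)/(b-a)
    return np.nan
W=lambda r,q,z:(lambda w:(w@rx,w@ry))(onz(c,(r,q),z)[:2]-s['position'][:2])
col=g[175:215,283];print('col',col.round())
far=cross(col,152,175);cf=cross(col,45,175);gf=cross(-gr[175:215,283],-12,175);print('rows bevel,green,collar',far,gf,cf)
sr=int(far)+4
row=g[sr,262:305];L=cross(row,150,262);R=304-(cross(row[::-1],150,0));print('bevel',L,R,'->rx',(W(sr,L,.11)[0]+W(sr,R,.11)[0])/2)
br=int(cf)-1;row=gr[br,262:305];L=cross(row,10,262,True);R=304-cross(row[::-1],10,0,True);print('blade',L,R,W(br,L,tip)[0],W(br,R,tip)[0],'->rx',(W(br,L,tip)[0]+W(br,R,tip)[0])/2)
r2=int(cf)+8;row=g[r2,262:305];L=cross(row,90,262);R=304-cross(row[::-1],90,0);print('collar',L,R,'->rx',(W(r2,L,tip+.055)[0]+W(r2,R,tip+.055)[0])/2)
print('ry: slot',W(far,283,.11)[1]-.026,'collar',W(cf,283,tip+.055)[1]-.03,'blade',W(gf,283,tip)[1]-.022)
E
python3 chk.py
```

```text
[0.5278 0.1838 0.1825] [179.9448  -0.0214 107.0267] [ 0.4797  0.2216 -1.4875]
col [157. 159. 162. 159. 161. 164. 163. 162. 165. 164. 160. 158. 162. 169. 134. 140. 108.  68.  75.  72.  73.  68.  69.  69.  71.  76.  13.  22.  31.  26.  23.
  27.  27.  25.  25.  30.  27.  26.  25.  27.]
rows bevel,green,collar 188.4857142857143 195.19230769230768 200.49468085106383
bevel 273.3333333333333 292.53061224489795 ->rx 0.00019350522994159795
blade 278.125 287.8181818181818 -0.0038326820515414547 0.00428096412099392 ->rx 0.0002241410347262325
collar 267.79423868312756 298.0862944162437 ->rx 0.00015653471854465417
ry: slot 0.0002605718574527627 collar 0.0008539598877875254 blade -0.0005804792652012482
```

Aligned to about 0.3 mm. Entering slowly.

Call:
{"fn": "servo_tool", "kwargs": {"deltas": [0,0,-0.002,0,0,0,0.005,0,0,-0.003,0,0,0,0.005,0,0,-0.003,0,0,0,0.005,0,0,-0.003,0,0,0,0.005,0,0,0,0,0,0,0.005,0,0,0,0,0,0,0.005]}}

```text
time: 18.4
position: [0.5278, 0.1839, 0.1714]
tcp_rot: [180.0, -0.0, 107.0]
contact_force: [0.2, 0.3, -1.0]
gripper_width: 0.0159
grip_force: 20.0
```

```bash
python3 chk.py
```

```text
[0.5278 0.1839 0.1714] [179.9541  -0.0213 107.0282] [ 0.2151  0.3121 -0.9654]
col [162. 160. 158. 157. 160. 160. 160. 162. 165. 161. 162. 163. 162. 159. 158. 163. 160. 135. 140. 110.  68.  66.  68.  69.  71.  79.  12.  24.  30.  27.  26.
  25.  27.  24.  26.  25.  26.  23.  25.  26.]
rows bevel,green,collar 191.30666666666667 195.25 200.5075376884422
bevel 273.15 293.2040816326531 ->rx 0.0003899864168813022
blade 278.09090909090907 288.14285714285717 -0.0038559051917185475 0.004559098549718845 ->rx 0.0003515966790001489
collar 267.7883817427386 298.04663212435236 ->rx 0.00015074844889659354
ry: slot 0.00028445229800879573 collar 0.0008452894819127588 blade -0.0006292870638143211
```

Call:
{"fn": "servo_tool", "kwargs": {"deltas": [0,0,-0.003,0,0,0,0.005,0,0,-0.003,0,0,0,0.005,0,0,-0.003,0,0,0,0.005,0,0,-0.003,0,0,0,0.005,0,0,0,0,0,0,0.005]}}

```text
time: 19.08
position: [0.5277, 0.1838, 0.1591]
tcp_rot: [180.0, -0.0, 107.0]
contact_force: [-0.7, 0.0, -1.7]
gripper_width: 0.016
grip_force: 20.0
```

Call:
{"fn": "servo_tool", "kwargs": {"deltas": [0,0,-0.003,0,0,0,0.005,0,0,-0.003,0,0,0,0.005,0,0,-0.003,0,0,0,0.005,0,0,0,0,0,0,0.005]}}

```text
time: 19.58
position: [0.5276, 0.1838, 0.1501]
tcp_rot: [180.0, -0.0, 107.0]
contact_force: [1.0, 0.5, -0.9]
gripper_width: 0.0157
grip_force: 20.0
```

No contact forces. Last 11.5 mm.

Call:
{"fn": "servo_tool", "kwargs": {"deltas": [0,0,-0.003,0,0,0,0.005,0,0,-0.003,0,0,0,0.005,0,0,-0.003,0,0,0,0.005,0,0,-0.0025,0,0,0,0.005,0,0,0,0,0,0,0.005,0,0,0,0,0,0,0.005,0,0,0,0,0,0,0.005]}}

```text
time: 20.45
position: [0.5278, 0.1839, 0.139]
tcp_rot: [179.9, -0.0, 107.0]
contact_force: [-0.2, 0.2, -1.3]
gripper_width: 0.0162
grip_force: 20.0
```

Run:
```python
from look import *
np.set_printoptions(precision=4,suppress=True)
s=get_state();print(s['position'],s['tcp_rot'],s['contact_force'],s['ft_torque'],s['joint_velocities'])
a=camera('scene');w=camera('wrist')
for n in('scene',):
  c=cam(n)
  for z in(.115,.12,.125):print('pred origin',z,proj(c,[.528,.184,z]))
  print([(r['point'],r['confidence']) for r in place_of('module',n)])
  print('lever',[(r['point'],r['confidence']) for r in place_of('lever_grip',n)])
cv2.imwrite('pics/c5.png',np.hstack([cv2.resize(a[130:250,300:440],(400,343),interpolation=cv2.INTER_CUBIC),cv2.resize(w[130:280,195:370],(400,343),interpolation=cv2.INTER_CUBIC)])[:,:,::-1])
```

```text
[0.5278 0.1839 0.139 ] [179.9393  -0.02   107.0311] [-0.1773  0.233  -1.3237] [ 0.0077 -0.1086 -0.0155] [ 0.0127 -0.0083 -0.111   0.1229 -0.0638  0.0728]
pred origin 0.115 (np.float64(186.85138920644374), np.float64(381.11873925604283))
pred origin 0.12 (np.float64(185.5482515474183), np.float64(381.50701196334546))
pred origin 0.125 (np.float64(184.23520861483053), np.float64(381.89823596850687))
[([184.2, 378.9], 0.82), ([212.6, 158.0], 0.6)]
lever [([192.1, 351.7], 0.53)]
```

View pics/c5.png

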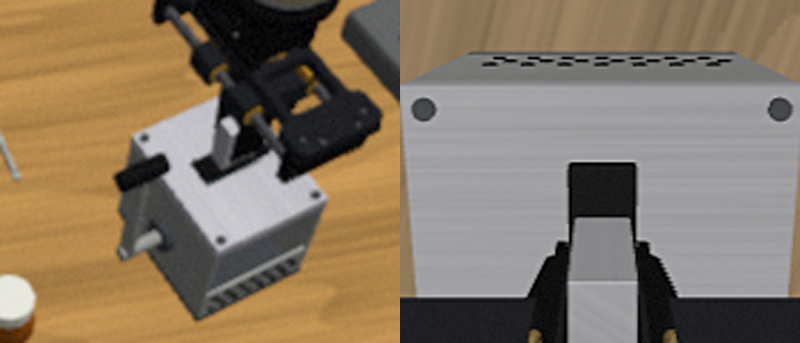

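The pictures show the blade in the slot with its collar just above the cover, upright in the gripper, and the lever still up. The only load is the module's own weight, about 1.3 N, so it is not resting on the cover.

```bash
python3 -c "
from rig import *
print(job_done())"
```

```text
the job is handed in; nothing more can be done
None
```

I set the lever upright and let go of it. The block-grip module is held at rest in the gripper with its blade through the slot and its collar about 10.5 mm above the cover, with no contact force seen on the way down. I handed the job in after about 21 s on the robot's clock.

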